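# Check the shaker's stop button: press in, then twist free

## Task

Check the emergency stop on the white control box: press the red mushroom button in until it latches, let go so that it stays down by itself, then push one of its ears clockwise (seen from above) with a fingertip until the button pops out again, and leave it free and out. Only push it, do not grip the head to turn it; do not press the green start button, and leave the bottle, the slide box and the dish where they stand.

Things in the scene. Friction and masses are not known exactly. Their poses are not given: they have to be found in the camera images.
- control_box: fixed white control box with a blue foot, 156 x 236 x 70 mm high; origin at the centre of its underside; its x axis points away from the operator's side, y to the left, z up. The red stop button stands on its left half, on a yellow collar (84 mm across, top 76 mm above the box's underside); its axis is vertical through the point x 0, y +50 mm of the box
- stop_top (a point): centre of the red mushroom head's domed top, on its axis, 118 mm above the work surface when out and 110 mm when latched. The head: 60 mm across, 28 mm high, underside 14 mm above the collar when out. Two ears (lugs with a white stripe) stick out on opposite sides, to 54 mm from the axis; at twist 0 they lie along the box's y axis
- ear_left (a point): middle of the ear that points to the box's +y, 45 mm from the button's axis, half way up the ear; turning clockwise moves it at first to the box's +x. Each ear is 14 mm thick and 18 mm high, its top 10 mm below the dome's top, its underside level with the head's; below and beside it is free space down to the collar
- ear_right (a point): middle of the ear that points to the box's -y, 45 mm from the axis, half way up the ear; turning clockwise moves this ear at first to the box's -x
- stop_press (a joint): how far the head is pressed in, in m: 0 out, 0.008 at the stop. A snap spring: it takes 6 to 7 N at first, clicks over at about 5 mm and then stays latched at 8 mm by itself
- stop_twist (a joint): clockwise turn of the head seen from above, in rad: 0 at rest, at most 0.8. A weak spring (1 to 2 N at the ear) turns it back to 0 when let go. When latched, turning it (2 to 3 N at the ear) cams the head up after 0.15 rad of play; at about 0.5 rad it snaps out, and stays out when the twist is let back
- start (a joint): green start button, 24 mm across, on the near right corner of the box (box x -40 mm, y -75 mm), top 82 mm above the box's underside; value in m: 0 out, 0.006 fully pressed
- reagent: loose amber bottle with a black cap, 52 mm across, 110 mm high, origin at the centre of its underside; leave alone
- slide_box: loose blue slide box with a white lid, 87 x 62 x 36 mm high, origin at the centre of its underside; leave alone
- dish: loose clear dish with yellow content, 56 mm across, 16 mm high, origin at the centre of its underside; leave alone

How it is judged (in metres and radians):
On the way, in this order (a step that is already met when the one before it is completed fails the run):
1. the red button is latched in (over 6.5 mm) and stays so for 0.2 s with no finger on it (value of joint stop_press above 0.0065 m and contact force between anything else and stop_twist below 0.2 N), for 0.2 s.
2. the head is turned clockwise by more than 0.4 rad and has popped out (under 2 mm) (value of joint stop_twist above 0.4 rad and value of joint stop_press below 0.002 m).
At the end, for the whole second after the job is handed in: The red button is out (pressed less than 2 mm) and turned back to rest (within 0.12 rad), the start button is not pressed, and the bottle, slide box and dish stand upright within 20 mm of where they were (value of joint stop_press below 0.002 m and value of joint stop_twist below 0.12 rad and value of joint start below 0.003 m and not (distance of reagent from where it was at the start of the episode above 0.02 m) and not (angle between reagent's own z axis and vertical above 0.3 rad) and not (distance of slide_box from where it was at the start of the episode above 0.02 m) and not (angle between slide_box's own z axis and vertical above 0.3 rad) and not (distance of dish from where it was at the start of the episode above 0.02 m) and not (angle between dish's own z axis and vertical above 0.3 rad)); the robot touches nothing.
It fails at once if the green start button is pressed (over 3 mm) (value of joint start above 0.003 m).
It fails at once if the head is turned while pinched: fingers press on both sides of one ear, or on both sides of the head, with more than 1 N (value of joint stop_twist above 0.15 rad and ((contact force between the fingers and stop_twist_c0 above 1 N and contact force between the fingers and stop_twist_c1 above 1 N) or (contact force between the fingers and stop_twist_c2 above 1 N and contact force between the fingers and stop_twist_c3 above 1 N) or ((contact force between the fingers and stop_twist_c4 above 1 N or contact force between the fingers and stop_twist_c5 above 1 N) and (contact force between the fingers and stop_twist_c6 above 1 N or contact force between the fingers and stop_twist_c7 above 1 N)))).
It fails at once if the bottle, slide box or dish is lifted, pushed more than 20 mm or tipped (distance of any of reagent, slide_box, dish from where it was at the start of the episode above 0.02 m or angle between any of reagent, slide_box, dish's own z axis and vertical above 0.3 rad).
It also fails if it takes over 42 s, if anything falls off the work surface, if the arm or the gripper's body presses on something with over 40 N, if the wrist force passes 120 N, or if a joint passes its speed limit or range.

## Robot

A 7-joint arm with a two-finger parallel gripper is mounted at the origin on the work surface. World frame = base frame: x ahead of the robot, y to its left, z up, the work surface at z = 0. Lengths are in mm, angles in rad, forces in N, time in s.
With the tool pointing down it reaches from about 350 to 900 mm from the base axis. Payload 7.2 kg.
Tool frame: the origin (TCP) lies on the front face of the gripper's body, between the roots of the fingers; the fingertips stand 73 mm ahead of it and the grasp point (between the pads) lies 54 mm ahead of it (robot.nose_length is the distance from the TCP to the fingertips, in mm); x points along the fingers, y is the direction in which the jaws open and shut, and the axes are right-handed (so a half turn about x gives the same grasp; the last joint's range is limited). The gripper opens to 85 mm and grips with 20 to 120 N. Pads are 22 mm wide; open, the fingers measure 114 mm over their backs; the gripper's body (76 mm by 85 mm) begins 54 mm behind the grasp point. The pads swing forward as they close: fully open they stand 13 mm farther back than shut.
Start: joints at [1.058, 0.411, -0.013, 1.596, 0.006, 1.134, -0.082], TCP at [268.911, -564.192, 303.897] pointing down, gripper open.
Joint ranges: [-2.95, 2.95], [-0.29, 1.99], [-1.47, 1.44], [0.14, 2.54], [-1.03, 4.17], [0.13, 1.85], [-2.86, 2.86]. Speed limits (rad/s): [2.39, 2.39, 3.01, 3.01, 3.14, 3.14, 3.14].

## Interface

Orientations are given as a 3x3 rotation matrix whose columns are the frame's x, y, z axes.
In Python, from workcell import readout, read_camera, camera_params, robot gives the robot as it stands.
- The arm moves only by the tool jog_arm, never from a script. Its argument "increments" is a list of rows, each a list of 3 entries, a list of its own where there are three numbers: the finger opening in cm, from 0 to 8.54, then the shift along the tool's x, y, z in cm, then the turn, a rotation vector about the tool's x, y, z in degrees. In form: [[grip, [tx, ty, tz], [ax, ay, az]], ...]. A call has 1 to 5 rows; each row shifts and turns the commanded pose from where the row before left it, along the tool's axes as they then stand; what a row does not reach is not made up. A row lasts 1/12 s, in which the tool goes at most 41.7 mm and 7.16 degrees, less where a joint would pass 70% of its speed; a pose out of reach is approached as far as the arm can. A call with a gripper value outside its range is refused whole. The fingers move at their own pace and stop on an object; the grip force is fixed at half the most. Time passes only in rows, so rows that do not move let the fingers close. It gives the time, the measured TCP pose, the force and the opening at its end, in the units of the state.
- readout.state(): the state, without advancing time (a new reading comes with each control period).
- read_camera(name): name is "side" or "top"; returns the picture (420x560x3 uint8, red, green, blue); there is no depth.
- camera_params(name): a dict with "camera_matrix" (3x3 intrinsics, pixels), "k1" (the pictures are not rectified: a ray, as slopes to the right and down, at radius r is drawn at 1 + k1 r^2 times it, then the intrinsics apply), "rvec" (rotation vector, rad) and "tvec" (3), from world to camera coordinates, as OpenCV has them. Camera axes: x right, y down, z forward; pixel columns grow to the right and rows downward; lengths in mm; the calibration is good to about 2 mm. A picture is of the moment at which its call begins. camera_params takes no time and is no camera call.
- robot.sign_off(): hands the job in, once; it reports no verdict.
The state is a dict: "time_s": time; "q": joint angles; "qd": joint speeds; "joint_torque": joint torques, N m; "tool_pos": TCP position; "eef_rot": TCP orientation; "wrist_force": force on the tool from outside, world axes, zero at the start; "torque": the same for the moment, N m; "opening": finger opening in mm.
Only numpy, scipy, OpenCV 4.12 (cv2) and the standard library are available. Lean on these libraries where they do the work, as an engineer would, in place of code of your own. Each camera call takes 0.05 s, during which the arm holds its last target. There are 200 camera calls.

## Working session

There is one attempt and no reset: what is moved stays moved. The work goes in short steps, Python scripts to look and compute and a tool call to move; the robot and the scene stay as the last step left them, time stands still between calls to the robot, and variables do not carry over. Pictures are saved under pics/ and viewed, about 8 in all and at most 12, crops included, and the job is handed in when it is done.

Besides the shell and the picture viewer there is one more tool, called after ">>>" as name(argument=value, ...) on one line, values as JSON. jog_arm: Moves the arm, as the interface text tells. Its arguments: {"type":"object","properties":{"increments":{"type":"array"}},"required":["increments"]}

```bash
mkdir -p pics
python3 - <<'E'
from workcell import readout, read_camera, camera_params, robot
import cv2
for n in("top","side"):
    cv2.imwrite(f"pics/{n}0.png",read_camera(n)[:,:,::-1]); p=camera_params(n); print(n,p)
s=readout.state(); print(s)
E
```

```text
top {'camera_matrix': array([[525.39147603,   0.        , 281.09829498],
       [  0.        , 525.39147603, 211.31497643],
       [  0.        ,   0.        ,   1.        ]]), 'k1': -0.16304512010004393, 'rvec': array([ 2.13097972, -2.11343613,  0.18949014]), 'tvec': array([  28.56579348,  618.17260484, 1059.98591694])}
side {'camera_matrix': array([[382.26759927,   0.        , 286.89797101],
       [  0.        , 382.26759927, 215.08667073],
       [  0.        ,   0.        ,   1.        ]]), 'k1': -0.04875113058562823, 'rvec': array([ 2.38626351, -0.59498866,  0.2175058 ]), 'tvec': array([-494.01674931,  308.42882946,  771.2864543 ])}
{'time_s': 0.1, 'q': array([ 1.05777767,  0.4118146 , -0.01270882,  1.59695563,  0.00564444,
        1.13426964, -0.08219835]), 'qd': array([ 3.35463560e-05, -2.66033009e-03,  5.64011125e-04, -3.01771106e-03,
       -2.83708011e-04, -5.51385367e-04,  5.81570985e-04]), 'joint_torque': array([ 2.24583535e-03, -6.01830339e+01,  6.84066229e-01, -3.00087047e+01,
        1.40932534e-02,  6.42208586e-03,  7.38302629e-05]), 'tool_pos': array([ 268.75346414, -563.90107529,  303.14235045]), 'eef_rot': array([[-7.31491799e-04,  4.30331343e-01, -9.02670704e-01],
       [ 1.20745872e-03, -9.02669907e-01, -4.30331942e-01],
       [-9.99999003e-01, -1.40472190e-03,  1.40688303e-04]]), 'wrist_force': array([ 0.35800449, -0.29308066, -0.04759805]), 'torque': array([ 0.01730737, -0.03888301,  0.03084549]), 'opening': 85.69605907192835}
```

View pics/top0.png

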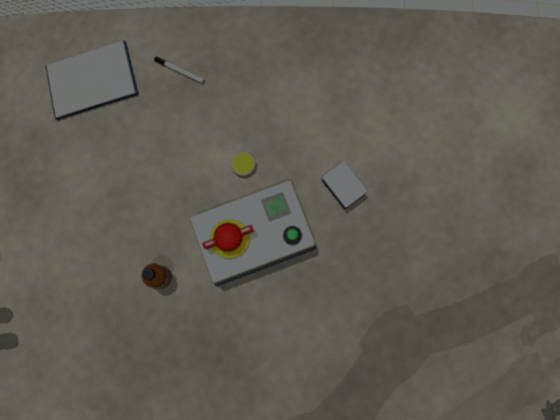

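View pics/side0.png

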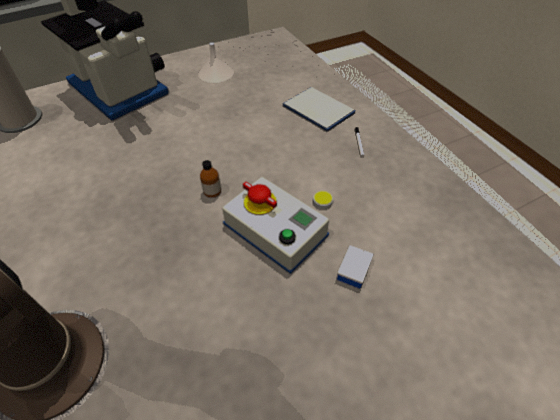

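The top view shows the stop button at about (228,237), with its ears from (205,244) to (252,230), and the start button at (292,235). The bottle is at (155,275), the dish at (243,164) and the slide box at (345,185). The side view shows the same layout, with the button at (260,194).

```bash
cat > h.py <<'E'
import numpy as np, cv2
from workcell import readout, read_camera, camera_params, robot
def ray(n,uv):
    p=camera_params(n);K=p["camera_matrix"]
    x=cv2.undistortPoints(np.array([[uv]],float),K,np.array([p["k1"],0,0,0,0.]))[0,0]
    R=cv2.Rodrigues(p["rvec"])[0]; return -R.T@p["tvec"], R.T@np.array([x[0],x[1],1])
def onz(n,uv,z):
    c,d=ray(n,uv); return c+d*(z-c[2])/d[2]
def proj(n,P):
    p=camera_params(n)
    return cv2.projectPoints(np.array([P],float),p["rvec"],p["tvec"],p["camera_matrix"],np.array([p["k1"],0,0,0,0.]))[0][0,0]
def tri(a,b):
    (c1,d1),(c2,d2)=ray("top",a),ray("side",b)
    t=np.linalg.lstsq(np.stack([d1,-d2],1),c2-c1,rcond=None)[0]
    p,q=c1+t[0]*d1,c2+t[1]*d2; return (p+q)/2,np.linalg.norm(p-q)
def mask(im,h0,h1,s=120,v=50):
    h=cv2.cvtColor(im,cv2.COLOR_RGB2HSV); H=h[...,0].astype(int)
    m=((H>=h0)&(H<=h1) if h0<h1 else (H>=h0)|(H<=h1))&(h[...,1]>s)&(h[...,2]>v)
    return m.astype(np.uint8)
def big(m):
    c=max(cv2.findContours(m,0,2)[0],key=cv2.contourArea); return c
E
python3 - <<'E'
from h import *
t=cv2.imread("pics/top0.png")[:,:,::-1].copy(); s=cv2.imread("pics/side0.png")[:,:,::-1].copy()
print("cam",ray("top",(280,210))[0],ray("side",(280,210))[0])
def cen(c): m=cv2.moments(c); return np.array([m['m10']/m['m00'],m['m01']/m['m00']])
cr=big(mask(t,172,6,150,80)); print("red top",cen(cr),cv2.boundingRect(cr))
crs=big(mask(s,172,6,150,80)); print("red side",cen(crs),cv2.boundingRect(crs))
cy=big(cv2.morphologyEx(mask(t,22,35,150,80)[190:280],cv2.MORPH_CLOSE,np.ones((3,3))));cy=cy+np.array([0,190]); e=cv2.minEnclosingCircle(cy);print("yellow",e, onz("top",e[0],76))
# head by opening
m=cv2.drawContours(np.zeros(t.shape[:2],np.uint8),[cr],-1,1,-1)
o=cv2.morphologyEx(m,cv2.MORPH_OPEN,cv2.getStructuringElement(2,(15,15)))
co=big(o); e=cv2.minEnclosingCircle(co); print("head",e,onz("top",e[0],100),onz("top",e[0],96))
r=cv2.minAreaRect(cr);print(r)
# ear ends -> world
bp=cr[:,0].astype(float); W=np.array([onz("top",p,100) for p in bp]); c=onz("top",e[0],100)
d=np.linalg.norm((W-c)[:,:2],axis=1); ax=cv2.fitLine(W[d>40][:,:2].astype(np.float32),2,0,.01,.01).ravel(); print("ear line",ax,np.degrees(np.arctan2(ax[1],ax[0])),d.max())
g=big(mask(t,45,80,120,80)[215:260,270:320]);e2=cen(g)+[270,215];st=onz("top",e2,82);print("start",e2,st)
print("centre->start",st-c)
wm=((cv2.cvtColor(t,cv2.COLOR_RGB2HSV)[...,1]<60)&(t.max(2)>110)).astype(np.uint8); wm[:175]=0; wm[:,325:]=0
for cc in cv2.findContours(wm,0,2)[0]:
    if cv2.contourArea(cc)>800: print("lid",cv2.minAreaRect(cc),[onz("top",q,70)[:2].round() for q in cv2.boxPoints(cv2.minAreaRect(cc))])
cb=mask(t,5,18,150,40);cb[:,:100]=0;cb[:,200:]=0;print("bottle",onz("top",cen(big(cb)),60), onz("top",(155,274),110))
print("dish",onz("top",(243,164),16),"slide",onz("top",(345,185),36))
es=cv2.boundingRect(crs); print("tri",tri(cen(cr),cen(crs)))
for n,im in(("top",t),("side",s)):
    x,y=proj(n,c).astype(int); cv2.imwrite(f"pics/{n}c.png",cv2.resize(im[y-45:y+45,x-60:x+60,::-1],None,fx=5,fy=5,interpolation=2))
E
python3 -c "
import cv2,numpy as np
cv2.imwrite('pics/c0.png',np.hstack([cv2.resize(cv2.imread('pics/%sc.png'%n),(400,300)) for n in('top','side')]))"
```

```text
cam [ 413.45488211   26.14610045 1155.37654465] [ 314.29823285 -458.16817034  790.7984791 ]
red top [227.03588291 236.15958451] (203, 224, 50, 26)
red side [258.95194274 193.40746421] (243, 182, 34, 23)
yellow ((230.5, 242.0), 18.848176956176758) [548.90077579 137.84778248  76.        ]
head ((227.0, 236.0), 13.038504600524902) [558.08937509 142.80181446 100.        ] [558.63755666 143.2439532   96.        ]
((227.46722412109375, 236.36068725585938), (47.53126525878906, 25.44054412841797), 5.19442892074585)
ear line [ 3.5233635e-01 -9.3587345e-01  5.5620544e+02  1.4204216e+02] -69.36971 52.794324645068656
start [291.94       233.97333333] [565.93547358  10.73202498  82.        ]
centre->start [   7.84609849 -132.06978948  -18.        ]
lid ((251.41139221191406, 230.79127502441406), (68.35155487060547, 107.9107666015625), 69.65589141845703) [array([601., 228.]), array([683.,  15.]), array([547., -35.]), array([467., 173.])]
bottle [477.85792083 296.13524735  60.        ] [478.20465917 285.14309664 110.        ]
dish [733.16706145 120.60312955  16.        ] slide [ 681.625353   -105.76674149   36.        ]
tri (array([557.54541727, 142.71632491, 100.42234771]), np.float64(0.32943717188917543))
```

View pics/c0.png

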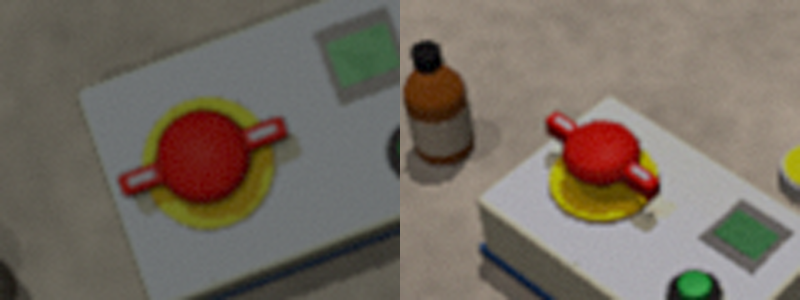

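```bash
cat >> h.py <<'E'
from scipy.spatial.transform import Rotation as Ro
C=np.array([558,142.3,0]); bx=np.array([.936,.352,0]); by=np.array([-.352,.936,0]); 
def B(x,y,z): return C+x*bx+y*by+np.array([0,0,z])
def plan(p,R,target,yaw,n):
    "n equal steps to target, tool y ending yaw deg clockwise of box x; prints tool-frame rows"
    Rt=np.stack([[0,0,-1],bx,-by],1); Rt=Rt@Ro.from_euler('x',yaw,degrees=True).as_matrix()
    rv=(Ro.from_matrix(R.T@Rt)).as_rotvec(); step=(np.array(target)-p)/n
    for i in range(n):
        print("[0,",(R.T@step/10).round(2).tolist(),",",np.degrees(rv/n).round(2).tolist(),"],")
        R=R@Ro.from_rotvec(rv/n).as_matrix()
E
python3 - <<'E'
from h import *
s=readout.state(); plan(np.array([268.911,-564.192,303.897]),s["eef_rot"],B(0,0,230),0,20)
E
```

```text
[0, [0.37, -2.57, -2.82] , [-4.26, -0.0, 0.0] ],
[0, [0.37, -2.35, -3.01] , [-4.26, -0.0, 0.0] ],
[0, [0.37, -2.12, -3.17] , [-4.26, -0.0, 0.0] ],
[0, [0.37, -1.88, -3.32] , [-4.26, -0.0, 0.0] ],
[0, [0.37, -1.63, -3.45] , [-4.26, -0.0, 0.0] ],
[0, [0.37, -1.37, -3.56] , [-4.26, -0.0, 0.0] ],
[0, [0.37, -1.1, -3.66] , [-4.26, -0.0, 0.0] ],
[0, [0.37, -0.82, -3.73] , [-4.26, -0.0, 0.0] ],
[0, [0.37, -0.54, -3.78] , [-4.26, -0.0, 0.0] ],
[0, [0.37, -0.26, -3.81] , [-4.26, -0.0, 0.0] ],
[0, [0.37, 0.02, -3.82] , [-4.26, -0.0, 0.0] ],
[0, [0.37, 0.3, -3.8] , [-4.26, -0.0, 0.0] ],
[0, [0.37, 0.59, -3.77] , [-4.26, -0.0, 0.0] ],
[0, [0.37, 0.86, -3.72] , [-4.26, -0.0, 0.0] ],
[0, [0.37, 1.14, -3.64] , [-4.26, -0.0, 0.0] ],
[0, [0.37, 1.4, -3.55] , [-4.26, -0.0, 0.0] ],
[0, [0.37, 1.66, -3.44] , [-4.26, -0.0, 0.0] ],
[0, [0.37, 1.91, -3.3] , [-4.26, -0.0, 0.0] ],
[0, [0.37, 2.15, -3.15] , [-4.26, -0.0, 0.0] ],
[0, [0.37, 2.38, -2.98] , [-4.26, -0.0, 0.0] ],
```

>>> jog_arm(increments=[[0,[0.37,-2.57,-2.82],[-4.26,0,0]],[0,[0.37,-2.35,-3.01],[-4.26,0,0]],[0,[0.37,-2.12,-3.17],[-4.26,0,0]],[0,[0.37,-1.88,-3.32],[-4.26,0,0]],[0,[0.37,-1.63,-3.45],[-4.26,0,0]]])

```text
time_s: 0.52
tool_pos: [341.2, -385.7, 284.9]
eef_rot: [[-0.0, 0.731, -0.682], [0.0, -0.682, -0.731], [-1.0, -0.0, 0.0]]
wrist_force: [1.4, 0.2, -0.5]
opening: 25.4
```

>>> jog_arm(increments=[[0,[0.37,-1.37,-3.56],[-4.26,0,0]],[0,[0.37,-1.1,-3.66],[-4.26,0,0]],[0,[0.37,-0.82,-3.73],[-4.26,0,0]],[0,[0.37,-0.54,-3.78],[-4.26,0,0]],[0,[0.37,-0.26,-3.81],[-4.26,0,0]]])

```text
time_s: 0.93
tool_pos: [413.5, -209.1, 266.7]
eef_rot: [[-0.0, 0.929, -0.37], [-0.0, -0.37, -0.929], [-1.0, -0.0, 0.0]]
wrist_force: [0.4, -0.4, -0.8]
opening: -0.1
```

>>> jog_arm(increments=[[0,[0.37,0.02,-3.82],[-4.26,0,0]],[0,[0.37,0.3,-3.8],[-4.26,0,0]],[0,[0.37,0.59,-3.77],[-4.26,0,0]],[0,[0.37,0.86,-3.72],[-4.26,0,0]],[0,[0.37,1.14,-3.64],[-4.26,0,0]]])

```text
time_s: 1.35
tool_pos: [485.7, -32.5, 248.2]
eef_rot: [[-0.0, 1.0, -0.007], [-0.0, -0.007, -1.0], [-1.0, -0.0, 0.0]]
wrist_force: [-0.3, 0.2, -0.9]
opening: 0.1
```

>>> jog_arm(increments=[[0,[0.37,1.4,-3.55],[-4.26,0,0]],[0,[0.37,1.66,-3.44],[-4.26,0,0]],[0,[0.37,1.91,-3.3],[-4.26,0,0]],[0,[0.37,2.15,-3.15],[-4.26,0,0]],[0,[0.37,2.38,-2.98],[-4.26,0,0]]])

```text
time_s: 1.77
tool_pos: [557.7, 144.1, 229.4]
eef_rot: [[-0.0, 0.934, 0.356], [-0.0, 0.356, -0.934], [-1.0, -0.001, 0.0]]
wrist_force: [0.5, -1.2, 0.1]
opening: 0.0
```

>>> jog_arm(increments=[[0,[0,0,0],[0,0,0]],[0,[0,0,0],[0,0,0]],[0,[0,0,0],[0,0,0]]])

```text
time_s: 2.02
tool_pos: [557.0, 142.1, 229.2]
eef_rot: [[-0.001, 0.936, 0.353], [-0.001, 0.353, -0.936], [-1.0, -0.002, 0.0]]
wrist_force: [-1.2, -0.8, 0.4]
opening: 0.1
```

Run:
```python
from h import *
s=readout.state(); print(s["tool_pos"],s["opening"],s["wrist_force"]);plan(s["tool_pos"],s["eef_rot"],B(0,0,200),0,1)
t=read_camera("top");q=read_camera("side")
a=lambda n,im:(lambda x,y:cv2.resize(im[max(0,y-75):y+75,x-100:x+100,::-1],(400,300)))(*proj(n,B(0,0,120)).astype(int))
cv2.imwrite("pics/p1.png",np.hstack([a("top",t),a("side",q)]))
```

```text
[557.02995321 142.1405956  229.18356331] 0.07743547679871006 [-1.22539933 -0.83622697  0.41291784]
[0, [2.92, 0.1, 0.02] , [0.07, 0.01, 0.09] ],
```

View pics/p1.png

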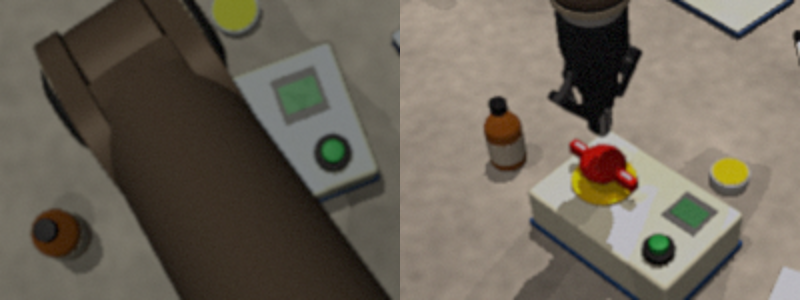

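The side view shows the shut fingertips centred just above the red dome, with about 35 mm of clear space. The arm hides the button in the top view, so I'll press using the force reading.

>>> jog_arm(increments=[[0,[1.5,0.1,0],[0,0,0]],[0,[1.5,0,0],[0,0,0]],[0,[0.4,0,0],[0,0,0]],[0,[0,0,0],[0,0,0]]])

```text
time_s: 2.45
tool_pos: [557.8, 141.2, 195.1]
eef_rot: [[-0.002, 0.936, 0.351], [-0.001, 0.351, -0.936], [-1.0, -0.002, 0.0]]
wrist_force: [0.6, 0.0, -0.2]
opening: -0.1
```

>>> jog_arm(increments=[[0,[0.2,0,0],[0,0,0]],[0,[0.2,0,0],[0,0,0]],[0,[0.2,0,0],[0,0,0]],[0,[0,0,0],[0,0,0]]])

```text
time_s: 2.78
tool_pos: [558.8, 142.8, 190.5]
eef_rot: [[0.001, 0.936, 0.353], [0.0, 0.353, -0.936], [-1.0, 0.001, 0.0]]
wrist_force: [-0.4, -0.9, 5.9]
opening: 0.0
```

Contact came at about z 190.5, which matches the predicted 191. Next I press through the click in small steps.

>>> jog_arm(increments=[[0,[0.2,0,0],[0,0,0]],[0,[0.2,0,0],[0,0,0]],[0,[0.2,0,0],[0,0,0]],[0,[0,0,0],[0,0,0]]])

```text
time_s: 3.12
tool_pos: [558.1, 142.8, 183.4]
eef_rot: [[-0.001, 0.936, 0.353], [-0.0, 0.353, -0.936], [-1.0, -0.001, -0.0]]
wrist_force: [0.1, -0.5, -0.3]
opening: -0.1
```

>>> jog_arm(increments=[[0,[0.1,0,0],[0,0,0]],[0,[0.1,0,0],[0,0,0]],[0,[0,0,0],[0,0,0]]])

```text
time_s: 3.37
tool_pos: [558.3, 143.0, 182.6]
eef_rot: [[0.0, 0.936, 0.353], [-0.0, 0.353, -0.936], [-1.0, 0.0, 0.0]]
wrist_force: [-2.5, -1.7, 8.6]
opening: 0.0
```

The head has latched: the TCP went down 8 mm, and the force dropped and then rose again at the stop. I'll lift off and check.

>>> jog_arm(increments=[[0,[-1.5,0,0],[0,0,0]],[0,[-1.5,0,0],[0,0,0]],[0,[0,0,0],[0,0,0]],[0,[0,0,0],[0,0,0]],[0,[0,0,0],[0,0,0]]])

```text
time_s: 3.78
tool_pos: [558.1, 142.6, 211.2]
eef_rot: [[-0.001, 0.936, 0.353], [-0.0, 0.353, -0.936], [-1.0, -0.001, 0.0]]
wrist_force: [-1.2, 0.1, -0.4]
opening: 0.3
```

Run:
```python
from h import *
s=readout.state(); print(s["tool_pos"],s["wrist_force"]);plan(s["tool_pos"],s["eef_rot"],B(-32,47,211),0,2)
q=read_camera("side"); q0=cv2.imread("pics/side0.png")[:,:,::-1].copy()
for im in(q0,q): print(cv2.boundingRect(big(mask(im,172,6,150,80))))
print(proj("side",B(0,0,118)),proj("side",B(0,0,110)))
x,y=proj("side",B(0,0,120)).astype(int)
cv2.imwrite("pics/p2.png",np.hstack([cv2.resize(im[y-50:y+50,x-60:x+60,::-1],(400,333)) for im in (q0,q)]))
```

```text
[558.07656372 142.64754489 211.22880566] [-1.18393744  0.14875236 -0.35421263]
[0, [0.01, -1.61, -2.34] , [0.04, 0.0, 0.02] ],
[0, [0.01, -1.61, -2.34] , [0.04, 0.0, 0.02] ],
(243, 182, 34, 23)
(243, 184, 34, 24)
[258.86823776 188.50057634] [259.04603106 190.76541994]
```

View pics/p2.png

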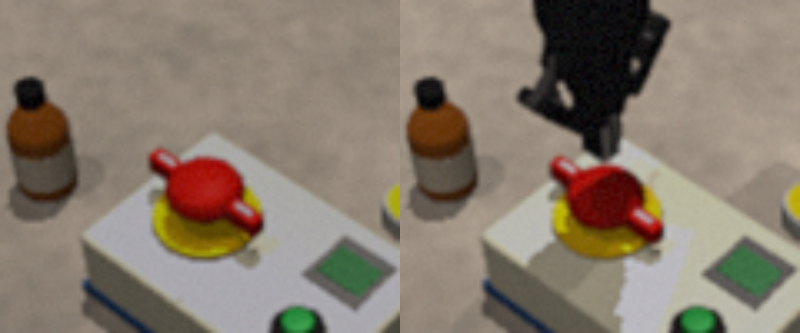

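The picture shows the head about 2 px lower than before, so it is latched, and the fingers are clear of it. The left ear is at the upper left, with its clockwise push side facing the robot. I'll go down beside that ear.

>>> jog_arm(increments=[[0,[0,-1.6,-2.35],[0,0,0]],[0,[0,-1.6,-2.35],[0,0,0]],[0,[1.5,0,0],[0,0,0]],[0,[0,0,0],[0,0,0]],[0,[0,0,0],[0,0,0]]])

```text
time_s: 4.25
tool_pos: [511.5, 174.9, 195.9]
eef_rot: [[-0.002, 0.935, 0.353], [-0.001, 0.353, -0.935], [-1.0, -0.002, 0.0]]
wrist_force: [1.4, -0.4, 0.7]
opening: -0.1
```

>>> jog_arm(increments=[[0,[1.2,0,0],[0,0,0]],[0,[1.2,0,0],[0,0,0]],[0,[1.0,0,0],[0,0,0]],[0,[0,0,0],[0,0,0]],[0,[0,0,0],[0,0,0]]])

```text
time_s: 4.67
tool_pos: [511.5, 175.1, 161.8]
eef_rot: [[-0.002, 0.936, 0.353], [-0.0, 0.353, -0.936], [-1.0, -0.002, -0.0]]
wrist_force: [-0.1, 0.8, 0.0]
opening: 0.1
```

Run:
```python
from h import *
s=readout.state(); d=s["tool_pos"]-C; print(d@bx,d@by,d[2],s["wrist_force"])
q=read_camera("side")
x,y=proj("side",B(0,20,110)).astype(int)
cv2.imwrite("pics/p3.png",cv2.resize(q[y-60:y+60,x-80:x+80,::-1],(640,480)))
```

```text
-32.001715430953304 47.10565653809821 161.75379388276852 [-0.14101816  0.78441465  0.04495069]
```

View pics/p3.png

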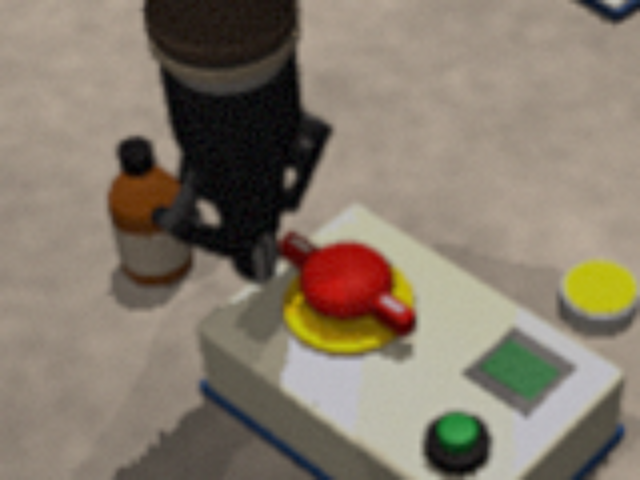

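The fingertip stands free beside the left ear, at ear height and on its robot side. I'll go tangentially into contact, then swing clockwise about the button axis.

>>> jog_arm(increments=[[0,[0,0.4,0],[0,0,0]],[0,[0,0.4,0],[0,0,0]],[0,[0,0.2,0],[0,0,0]],[0,[0,0,0],[0,0,0]]])

```text
time_s: 5.05
tool_pos: [521.7, 179.3, 163.2]
eef_rot: [[0.001, 0.936, 0.353], [0.0, 0.353, -0.936], [-1.0, 0.001, -0.0]]
wrist_force: [-1.0, 0.1, 1.5]
opening: 0.2
```

>>> jog_arm(increments=[[0,[0,0.33,-0.14],[4,0,0]],[0,[0,0.33,-0.14],[4,0,0]],[0,[0,0.33,-0.14],[4,0,0]],[0,[0,0,0],[0,0,0]]])

```text
time_s: 5.38
tool_pos: [529.7, 186.1, 163.3]
eef_rot: [[0.0, 0.989, 0.148], [-0.0, 0.148, -0.989], [-1.0, 0.0, 0.0]]
wrist_force: [-1.1, -1.2, 2.6]
opening: -0.2
```

Run:
```python
from h import *
s=readout.state(); d=s["tool_pos"]-C; R=s["eef_rot"]; print(d@bx,d@by,d[2],s["wrist_force"],"local y force",R[:,1]@s["wrist_force"],"yaw",np.degrees(np.arctan2(R[:,1]@-by,R[:,1]@bx)))
q=read_camera("side")
x,y=proj("side",B(0,20,110)).astype(int)
cv2.imwrite("pics/p4.png",cv2.resize(q[y-60:y+60,x-80:x+80,::-1],(640,480)))
```

```text
-11.0484397910071 50.94497648907938 163.2811714208011 [-1.10513869 -1.16878135  2.57558223] local y force -1.2649293114779612 yaw 12.093439189741746
```

View pics/p4.png

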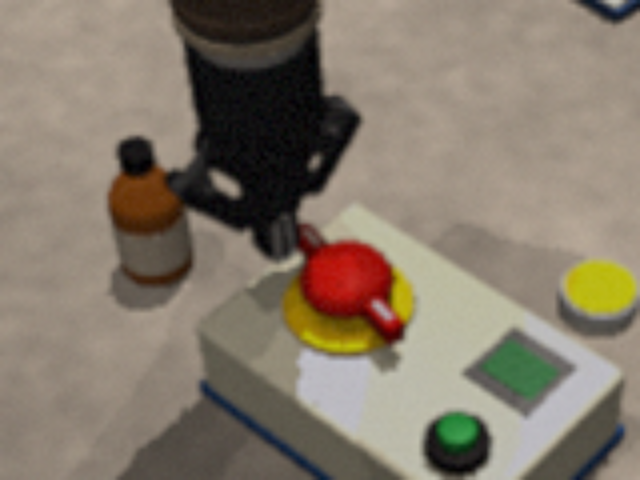

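The ears have turned clockwise by about 10° and the finger is on one side of one ear only. I'll keep swinging.

>>> jog_arm(increments=[[0,[0,0.33,-0.14],[4,0,0]],[0,[0,0.33,-0.14],[4,0,0]],[0,[0,0.33,-0.14],[4,0,0]],[0,[0,0,0],[0,0,0]]])

```text
time_s: 5.77
tool_pos: [539.0, 191.2, 163.1]
eef_rot: [[0.0, 0.998, -0.058], [0.0, -0.058, -0.998], [-1.0, 0.0, -0.0]]
wrist_force: [-1.0, -0.3, 0.7]
opening: 0.1
```

>>> jog_arm(increments=[[0,[0,0.33,-0.14],[4,0,0]],[0,[0,0.33,-0.14],[4,0,0]],[0,[0,0,0],[0,0,0]]])

```text
time_s: 6.02
tool_pos: [545.8, 193.1, 162.8]
eef_rot: [[0.0, 0.981, -0.195], [0.0, -0.195, -0.981], [-1.0, 0.0, -0.0]]
wrist_force: [-1.0, 0.1, 1.3]
opening: -0.2
```

Run:
```python
from h import *
s=readout.state(); d=s["tool_pos"]-C; R=s["eef_rot"]; print(d@bx,d@by,d[2],s["wrist_force"],"local y force",R[:,1]@s["wrist_force"],"yaw",np.degrees(np.arctan2(R[:,1]@-by,R[:,1]@bx)))
q=read_camera("side")
x,y=proj("side",B(0,20,110)).astype(int)
cv2.imwrite("pics/p5.png",cv2.resize(q[y-60:y+60,x-80:x+80,::-1],(640,480)))
```

```text
6.477060781464133 51.872497025285384 162.82792903227346 [-0.98172264  0.08095773  1.34996132] local y force -0.9785652755150924 yaw 31.873198017078646
```

View pics/p5.png

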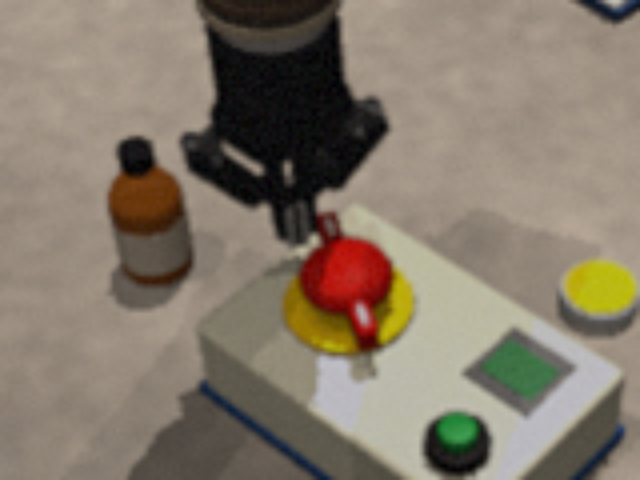

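The head has now turned about 30° and looks higher (its top is at row 236, against 241 before), so it has probably popped. I'll go two more steps for margin; the 0.8 rad limit is at 46°.

>>> jog_arm(increments=[[0,[0,0.33,-0.14],[4,0,0]],[0,[0,0.33,-0.14],[4,0,0]],[0,[0,0,0],[0,0,0]],[0,[0,0,0],[0,0,0]]])

```text
time_s: 6.4
tool_pos: [552.4, 194.3, 162.7]
eef_rot: [[-0.0, 0.945, -0.326], [-0.0, -0.326, -0.945], [-1.0, -0.0, 0.0]]
wrist_force: [-2.0, 0.6, 0.2]
opening: 0.1
```

Run:
```python
from h import *
s=readout.state(); R=s["eef_rot"]; print("local y force",R[:,1]@s["wrist_force"],"yaw",np.degrees(np.arctan2(R[:,1]@-by,R[:,1]@bx)))
q=read_camera("side")
m0=cv2.imread("pics/side0.png")[:,:,::-1].copy()
for im in(m0,q): 
    m=mask(im,172,6,150,80); x=int(proj("side",B(0,0,118))[0]); print([int(np.flatnonzero(m[:,c])[0]) for c in range(x-4,x+5)])
x,y=proj("side",B(0,20,110)).astype(int)
cv2.imwrite("pics/p6.png",cv2.resize(q[y-60:y+60,x-80:x+80,::-1],(640,480)))
```

```text
local y force -2.0832749371298145 yaw 39.624098244813275
[186, 185, 185, 185, 185, 185, 185, 185, 185]
[186, 179, 183, 185, 184, 184, 184, 185, 185]
```

View pics/p6.png

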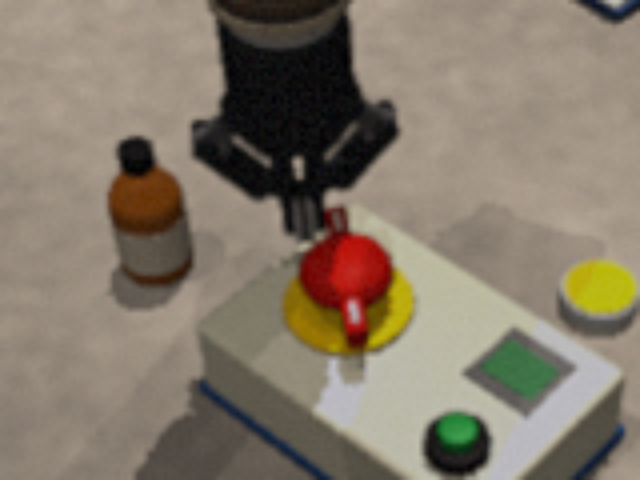

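The dome top is back at its starting pixel row, so the head is out at about 38° of turn. I'll swing back the same way, backing off slightly so the ear follows freely, and then lift away.

>>> jog_arm(increments=[[0,[0,-0.4,0.16],[-4,0,0]],[0,[0,-0.4,0.16],[-4,0,0]],[0,[0,-0.4,0.16],[-4,0,0]],[0,[0,-0.4,0.16],[-4,0,0]],[0,[0,-0.4,0.16],[-4,0,0]]])

```text
time_s: 6.87
tool_pos: [531.3, 189.9, 162.8]
eef_rot: [[-0.0, 1.0, 0.019], [-0.001, 0.019, -1.0], [-1.0, -0.0, 0.001]]
wrist_force: [-1.3, -1.6, 0.0]
opening: -0.2
```

>>> jog_arm(increments=[[0,[0,-0.4,0.16],[-4,0,0]],[0,[0,-0.4,0.16],[-4,0,0]],[0,[0,-0.4,0.16],[-4,0,0]],[0,[0,-0.4,0.16],[-4,0,0]],[0,[0,-0.4,0.16],[-4,0,0]]])

```text
time_s: 7.28
tool_pos: [513.1, 179.1, 163.0]
eef_rot: [[0.001, 0.933, 0.36], [-0.0, 0.36, -0.933], [-1.0, 0.001, 0.0]]
wrist_force: [0.2, 0.3, -0.6]
opening: -0.2
```

>>> jog_arm(increments=[[0,[0,-1.0,0],[0,0,0]],[0,[-2.0,-0.5,0],[0,0,0]],[0,[-3.0,0,0],[0,0,0]],[0,[-3.0,0,0],[0,0,0]],[0,[-3.0,0,0],[0,0,0]]])

```text
time_s: 7.7
tool_pos: [498.4, 173.8, 274.0]
eef_rot: [[-0.0, 0.935, 0.353], [-0.0, 0.353, -0.935], [-1.0, -0.001, 0.0]]
wrist_force: [1.0, -0.2, 0.1]
opening: 0.0
```

>>> jog_arm(increments=[[0,[0,-3,2],[0,0,0]],[0,[0,-3,2],[0,0,0]],[0,[0,-3,2],[0,0,0]],[0,[0,0,0],[0,0,0]],[0,[0,0,0],[0,0,0]]])

```text
time_s: 8.12
tool_pos: [435.1, 84.2, 273.0]
eef_rot: [[0.001, 0.937, 0.35], [-0.002, 0.35, -0.937], [-1.0, 0.0, 0.002]]
wrist_force: [0.6, 0.5, 0.1]
opening: -0.3
```

Run:
```python
from h import *
s=readout.state(); print(s["tool_pos"],s["wrist_force"],s["time_s"])
q=read_camera("side"); m0=cv2.imread("pics/side0.png")[:,:,::-1].copy()
for im in(m0,q):
    c=big(mask(im,172,6,150,80)); print(cv2.boundingRect(c),cv2.moments(c)['m10']/cv2.contourArea(c),cv2.moments(c)['m01']/cv2.contourArea(c))
x,y=proj("side",B(0,0,60)).astype(int)
cv2.imwrite("pics/p7.png",np.hstack([cv2.resize(im[y-75:y+90,x-80:x+120,::-1],(400,330)) for im in(m0,q)]))
```

```text
[435.11364248  84.19045927 273.04916849] [0.58496915 0.51965185 0.07446938] 8.1167
(243, 182, 34, 23) 258.95194274028626 193.40746421267892
(243, 182, 34, 23) 258.76241134751774 193.42806484295843
```

View pics/p7.png

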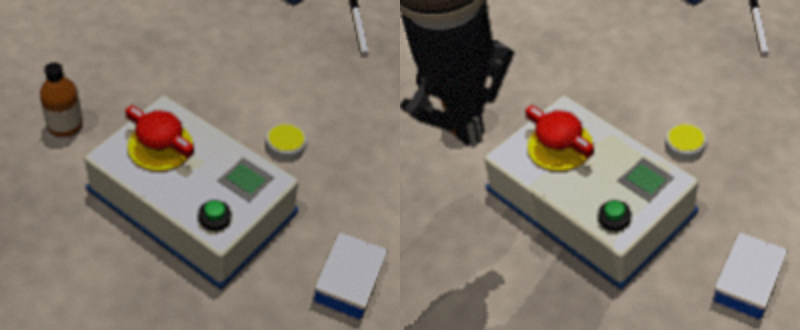

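The before and after pictures match: the head is out with its ears back at rest, and the start button, dish and slide box are unchanged. The gripper hides the bottle here, so I'll check it in the top view by number and then hand in.

Run:
```python
from h import *
a=cv2.imread("pics/top0.png")[:,:,::-1].copy(); b=read_camera("top")
for im in(a,b):
    m=mask(im,5,18,150,40);m[:,:100]=0;m[:,200:]=0; print("bottle",cv2.boundingRect(big(m)))
robot.sign_off()
```

```text
bottle (143, 264, 22, 23)
bottle (142, 264, 23, 23)
the job is handed in; nothing more can be done
```

The emergency stop check is done and handed in after about 8 s of the 42 s allowed; the sign-off gave no verdict.

- **Press:** I pressed the head with closed fingers until it clicked over. It stayed down with no finger on it: the side view showed it about 2 px lower than at the start, which fits 8 mm.
- **Release:** One fingertip on one side of the left ear pushed it clockwise to about 38°. The dome's top returned to its starting height in the side view. I then swung back, let the ear follow and moved clear.
- **Last checks:** The red head's outline in the side view matched the first picture exactly, so it is out and turned back to rest. The start button, dish and slide box looked unchanged there. The gripper hid the bottle in that view, but the top view put it within 1 px of where it started. The wrist force was near zero, with the tool well clear of everything.

Nothing failed. One reading I didn't explain: the tool sat about 1 mm high, with 1 to 3 N upward on it, during part of the ear push. It was gone by the end of the push.

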